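# Slide the red-lidded culture dish out of the cluster and home into the colony counter

## Task

Slide the red-lidded culture dish straight out of the touching cluster without disturbing the other dishes, by pressing lightly on its lid with the fingertips, and then slide it along the bench until it sits fully home in the V-shaped stop of the colony counter, against both arms of the V. Keep it flat on the bench all the way, without lifting, gripping or pressing hard on it, leave everything else alone, and let go of it at the end.

Things in the scene. Friction and masses are not known exactly. Their poses are not given: they have to be found in the camera images.
- dish_red: Culture dish, red lid 60 mm across, straw-coloured base 56 mm, 55 to 105 g, loose. Origin: centre of underside; z up. Its flat lid is stuck on at an unknown height: lid top 15 to 21 mm up, so feel for it. Over 25 N breaks it; a gentle press does not sink the lid. Fingertips grip the lid better than the bench does: pressing 6 to 12 N and moving slowly drags it along; too light a press slips.
- dish_a: Closed round culture dish, pale grey-white lid with a straw-coloured round patch, 60 mm across the lid (the base under it is 56 mm across), 70 g, loose. Origin: centre of its underside; z up. Lid top 16 to 20 mm above the bench. One of the four that must stay where they are.
- dish_b: Closed round culture dish, pale grey-white lid with a straw-coloured round patch, 60 mm across the lid (the base under it is 56 mm across), 70 g, loose. Origin: centre of its underside; z up. Lid top 16 to 20 mm above the bench. One of the four that must stay where they are.
- dish_c: Closed round culture dish, pale grey-white lid with a straw-coloured round patch, 60 mm across the lid (the base under it is 56 mm across), 70 g, loose. Origin: centre of its underside; z up. Lid top 16 to 20 mm above the bench. One of the four that must stay where they are.
- dish_d: Closed round culture dish, pale grey-white lid with a straw-coloured round patch, 60 mm across the lid (the base under it is 56 mm across), 70 g, loose. Origin: centre of its underside; z up. Lid top 16 to 20 mm above the bench. One of the four that must stay where they are.
- corral: Fixed U-shaped frame, bars 12 mm high, no floor, open to its -x (roughly to the robot). Origin: bench under the front row's middle; x into it, y along the row. Dishes stand touching: front row x = 0, y = -60.6, 0, 60.6 mm (the red one in any of these), back row x = 52.6, y = -30.3, 30.3. Side bars at y = -92 and 92 from x = -3 back. The red dish leaves along -x; clear = centres 72 mm apart.
- home (a point): Centre of a seated dish in the V stop, on the bench, on a white disc 58 mm across. The fixed V of two steel arms (14 mm high, 8 thick, 55 long, at right angles) opens to this frame's -x (roughly to the robot); the apex of its inner faces is 42 mm along +x, so a dish slid along +x centres itself and stops. It may be left or right of the corral.
- reader: Fixed colony counter that carries the V stop; same origin and axes as the home point. Its cream housing, 55 mm high (screen 60 mm), 150 mm wide along y, stands behind the V, from x = 65 to 155 mm.
- tube_rack: Fixed white test-tube rack with red-capped tubes, 86 mm high, 130 mm along y; it stands from x = 35 to 105 mm ahead of its origin, on the other side of the corral from the colony counter. Bystander.
- reagent_bottle: Green glass bottle, white cap, 72 mm across, 160 mm high. Loose bystander. Origin: centre of its underside; z up.
- amber_jar: Amber glass jar, black cap, 60 mm across, 85 mm high. Loose bystander. Origin: centre of its underside; z up.
- funnel: Steel funnel standing on its mouth, stem up, 90 mm across, 110 mm high. Loose bystander. Origin: centre of its underside; z up.
- wash_bottle: White plastic bottle, red cap, 60 mm across, 130 mm high. Loose bystander. Origin: centre of its underside; z up.

How it is judged:
On the way, in this order (a step that is already met when the one before it is completed fails the run):
1. the red dish stands clear of all the other dishes (horizontal distance between dish_red and dish_a above 0.072 m and horizontal distance between dish_red and dish_b above 0.072 m and horizontal distance between dish_red and dish_c above 0.072 m and horizontal distance between dish_red and dish_d above 0.072 m), for 0.2 s.
2. the red dish sits home in the V stop (horizontal distance between dish_red and home below 0.004 m and height (world z) of dish_red below 0.003 m and angle between dish_red's own z axis and vertical below 0.06 rad), for 0.2 s.
At the end, for the whole second after the job is handed in: The red dish lies flat and at rest in the V stop, its centre within 4 mm of the home point, clear of the other dishes (centres more than 72 mm away), each of which is within 6 mm of where it started (all of step 1 and all of step 2 and linear speed of dish_red below 0.01 m/s and distance of each of dish_a, dish_b, dish_c, dish_d from where it was at the start of the episode below 0.006 m); the robot touches nothing.
It fails at once if another dish is pushed more than 6 mm (distance of any of dish_a, dish_b, dish_c, dish_d from where it was at the start of the episode above 0.006 m).
It fails at once if the red dish is pressed, gripped or pushed by the robot with more than 25 N (contact force between dish_red and the fingers above 25 N or contact force between dish_red and the arm above 25 N).
It fails at once if the red dish is lifted more than 6 mm or tipped more than 0.2 rad (height (world z) of dish_red above 0.006 m or angle between dish_red's own z axis and vertical above 0.2 rad).
It fails at once if a bottle, the jar or the funnel is moved more than 10 mm (distance of any of reagent_bottle, amber_jar, funnel, wash_bottle from where it was at the start of the episode above 0.01 m).
It also fails if it takes over 72 s, if anything falls off the work surface, if the arm or the gripper's body presses on something with over 40 N, if the wrist force passes 120 N, or if a joint passes its speed limit or range.

## Robot

A 7-joint arm with a two-finger parallel gripper is mounted at the origin on the work surface. World frame = base frame: x ahead of the robot, y to its left, z up, the work surface at z = 0. Lengths are in m, angles in rad, forces in N, time in s.
With the tool pointing down it reaches from about 0.4 to 0.85 m from the base axis. Payload 4.5 kg.
Tool frame: the origin (TCP) lies at the very end of the fingers, on their centre line; the grasp point (between the pads) lies 19 mm behind it (grip_point_offset is the distance from the TCP to the grasp point, in m); z points along the fingers, y is the line along which they close (so a half turn about z gives the same grasp; the last joint's range is limited). The gripper opens to 88 mm and grips with 3 to 60 N. Pads are 18 mm wide; open, the fingers measure 123 mm over their backs; the gripper's body (75 mm by 187 mm) begins 45 mm behind the grasp point.
Start: joints at [-1.296, 0.689, -0.195, 1.565, 0.157, 0.902, -0.215], TCP at [0.149, 0.607, 0.207] pointing down, gripper open.
Joint ranges: [-3.01, 3.01], [-0.46, 2.08], [-1.47, 1.51], [0.13, 2.56], [-1, 4.14], [0.04, 2.09], [-2.66, 2.66]. Speed limits (rad/s): [2.57, 2.57, 3.14, 3.14, 3.14, 3.14, 3.14].

## Interface

Orientations are given as a unit quaternion [x, y, z, w].
In Python, from plant import get_state, snapshot, camera_params, finish_job, grip_point_offset gives the robot as it stands.
- The arm moves only by the shell command python3 -m handwheel FILE [FORCE], which reads ROWS from the file FILE. ROWS is a JSON list that holds a single list of rows (three levels of brackets), with 1 to 10 rows, each of 7 numbers: the opening from 0.0 (shut) to 1.0 (fully open), then dx, dy, dz in parts of the range, where 1.0 means 1 m, then a rotation vector rx, ry, rz in normalised numbers (1 is 180 degrees); each row is the pose to reach, as a shift and turn from the pose commanded when the command began, along the tool's axes at that moment; what a row does not reach only later rows make up. A row lasts 1/10 s, in which the tool goes at most 0.05 m and 0.15 rad, less where a joint would pass 70% of its speed; a pose out of reach is approached as far as the arm can. The fingers move at their own pace and stop on an object; FORCE is the grip in N (left out, the last holds). Time passes only in rows, so rows that do not move let the fingers close. It prints the time, the measured TCP pose, the force, the opening and the grip force at its end. Shift and turn numbers lie between -1 and 1, and a call with a number outside is refused. Input that does not fit is refused with a message, and nothing moves.
- get_state(): the state, without advancing time (a new reading comes with each control period).
- snapshot(name): name is "scene" or "top"; returns (picture, depth): 480x640x3 uint8, red, green, blue; 480x640 float32, m along the optical axis (not along the pixel's ray), 0 where there is no reading.
- camera_params(name): a dict with "fx", "fy", "cx", "cy" (pixels), "rvec" (rotation vector, rad) and "tvec" (3), from world to camera coordinates, as OpenCV has them. Camera axes: x right, y down, z forward; pixel columns grow to the right and rows downward; lengths in m; the calibration is good to about 2 mm. A picture is of the moment at which its call begins. camera_params takes no time and is no camera call.
- finish_job(): hands the job in; it is judged then, once.
The state is a dict: "clock": time; "q": joint angles; "qd": joint speeds; "joint_torque": joint torques, N m; "tool_pos": TCP position; "eef_rot": TCP orientation; "contact_force": force on the tool from outside, world axes, zero at the start; "moment": the same for the moment, N m; "opening": opening from 0.0 (shut) to 1.0 (fully open); "finger_force": force on a finger pad.
Only numpy, scipy, OpenCV 4.12 (cv2) and the standard library are available. Lean on these libraries where they do the work, as an engineer would, in place of code of your own. Each camera call takes 0.05 s, during which the arm holds its last target. There are 200 camera calls.

## Working session

There is one attempt and no reset: what is moved stays moved. The work goes in short steps, Python scripts to look and compute and a shell command to move; the robot and the scene stay as the last step left them, time stands still between calls to the robot, and variables do not carry over. Pictures are saved under pics/ and viewed, at most 10 in all, crops included, and the job is handed in when it is done.

```bash
mkdir -p pics; python3 - <<'E'
from plant import *
import cv2,numpy as np
s=get_state();print(s, grip_point_offset)
for n in("scene","top"):
    p,d=snapshot(n);cv2.imwrite(f"pics/{n}0.png",p[...,::-1]);np.savez(f"pics/{n}0.npz",p=p,d=d)
    c=camera_params(n);print(n,c);R=cv2.Rodrigues(np.array(c['rvec']))[0];print(-R.T@np.array(c['tvec']))
E
```

```text
{'clock': 0.0, 'q': array([-1.29617767,  0.68995936, -0.19450029,  1.56634197,  0.15730427,
        0.90246667, -0.21506038]), 'qd': array([-5.14925211e-04, -2.12658120e-05, -1.23737928e-03,  5.61296584e-04,
       -2.99079048e-04,  1.09552112e-03,  3.26753703e-04]), 'joint_torque': array([-4.94165579e-04, -5.27564478e+01, -1.26674004e+00, -1.53428471e+01,
       -5.25512255e-02,  6.55240132e-03,  1.82154322e-04]), 'tool_pos': array([0.1489588 , 0.60629276, 0.20622563]), 'eef_rot': array([ 1.20061030e-01,  9.92766112e-01, -8.91483944e-04, -3.75361813e-05]), 'contact_force': array([-0.34985727, -0.5609725 , -0.21580526]), 'moment': array([ 0.01258499,  0.04327655, -0.01667278]), 'finger_force': 0.0, 'opening': 1.003570210431165} 0.0187
scene {'fx': 524.8089355944744, 'fy': 524.8089355944744, 'cx': 317.5359558960737, 'cy': 241.74069673958286, 'rvec': array([ 1.67542745,  1.75359389, -0.79109962]), 'tvec': array([ 0.03393276, -0.31333606,  1.6541424 ])}
[1.45606487 0.01747788 0.84562854]
top {'fx': 624.2063519842745, 'fy': 624.2063519842745, 'cx': 322.0323421023711, 'cy': 243.53228421212646, 'rvec': array([ 2.13483598, -2.1451444 ,  0.14162145]), 'tvec': array([0.02375814, 0.55444493, 1.69953342])}
[ 3.02755837e-01 -9.69642081e-04  1.76202311e+00]
```

View pics/scene0.png

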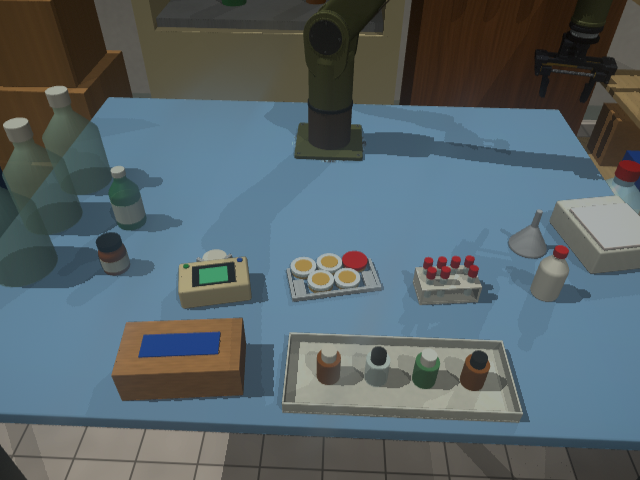

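View pics/top0.png

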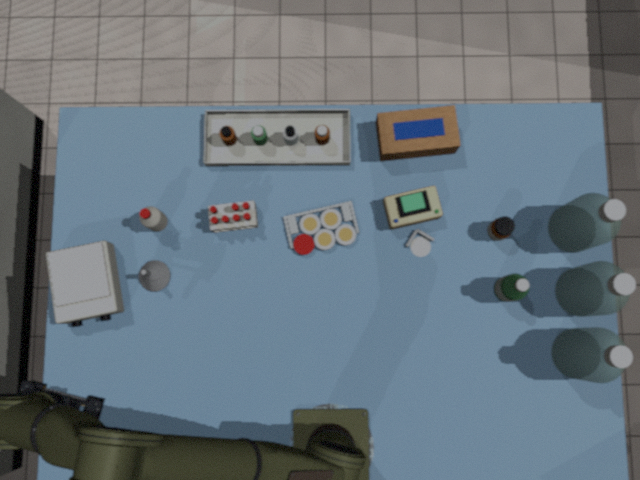

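```bash
cat > h.py <<'E'
import cv2,numpy as np
from plant import *
def ray(n,uv,z):
    c=camera_params(n);R=cv2.Rodrigues(np.array(c['rvec']))[0];o=-R.T@np.array(c['tvec'])
    d=R.T@np.array([(uv[0]-c['cx'])/c['fx'],(uv[1]-c['cy'])/c['fy'],1]);return (o+d*(z-o[2])/d[2])[:2]
def two(uvt,uvs):
    M=[];b=[]
    for n,uv in(("top",uvt),("scene",uvs)):
        c=camera_params(n);R=cv2.Rodrigues(np.array(c['rvec']))[0];o=-R.T@np.array(c['tvec'])
        d=R.T@np.array([(uv[0]-c['cx'])/c['fx'],(uv[1]-c['cy'])/c['fy'],1]);d/=np.linalg.norm(d)
        P=np.eye(3)-np.outer(d,d);M.append(P);b.append(P@o)
    return np.linalg.solve(sum(M),sum(b))
def blobs(p,lo,hi,box,amin):
    x0,y0,x1,y1=box;h=cv2.cvtColor(np.ascontiguousarray(p[y0:y1,x0:x1]),cv2.COLOR_RGB2HSV)
    m=cv2.inRange(h,lo,hi)
    if lo[0]==0 and hi[0]<10: m|=cv2.inRange(h,(170,)+lo[1:],(180,)+hi[1:])
    n,l,s,c=cv2.connectedComponentsWithStats(m)
    return [(np.round(c[i]+[x0,y0],2),s[i,2:5].tolist()) for i in range(1,n) if s[i,4]>=amin]
E
python3 - <<'E'
from h import *
T=np.load("pics/top0.npz")['p'];S=np.load("pics/scene0.npz")['p']
for nm,p,n,bx,bh in(("top",T,"top",(275,195,365,260),(380,180,450,262)),("scene",S,"scene",(280,245,390,305),(170,240,260,310))):
    for k,lo,hi,b in(("red",(0,150,80),(8,255,255),bx),("straw",(12,110,100),(32,255,255),bx),("white",(0,0,150),(180,45,255),bh),("green",(60,100,80),(85,255,255),bh)):
        for c,s in blobs(p,lo,hi,b,12):print(nm,k,c,s,ray(n,c,0.018),ray(n,c,0))
a=cv2.resize(T[180:270,270:450],None,fx=4.4,fy=4.4,interpolation=cv2.INTER_CUBIC)
b=cv2.resize(S[235:310,170:390],None,fx=3.6,fy=3.6,interpolation=cv2.INTER_CUBIC)[:, :792]
cv2.imwrite("pics/crop.png",np.vstack([a[:,:792],b])[:600,:,::-1] if True else 0)
E
```

```text
top red [303.36 243.94] [20, 19, 304] [0.55698189 0.07412927] [0.55960574 0.07490436]
top white [433.13 197.7 ] [13, 23, 159] [ 0.68790597 -0.29552365] [ 0.69188109 -0.29856374]
top white [391.57 206.8 ] [10, 22, 116] [ 0.66227378 -0.17681943] [ 0.66598435 -0.17863437]
top white [417.28 217.05] [35, 11, 136] [ 0.6321663  -0.24902864] [ 0.63556613 -0.25158885]
top white [420.61 247.24] [20, 20, 294] [ 0.54568018 -0.25614892] [ 0.54818739 -0.25878261]
top green [412.44 202.25] [26, 20, 345] [ 0.67508021 -0.23639036] [ 0.67892295 -0.23882012]
scene red [354.28 259.56] [25, 17, 332] [0.55942946 0.07418467] [0.53992864 0.07541798]
scene straw [328.99 261.29] [17, 11, 140] [0.56834117 0.01569574] [0.54903417 0.01565699]
scene straw [302.98 265.03] [17, 11, 144] [ 0.58396703 -0.04352377] [ 0.56499988 -0.04485048]
scene straw [346.79 276.39] [17, 12, 155] [0.61582278 0.05675163] [0.59754845 0.05760579]
scene straw [320.19 278.49] [17, 12, 159] [ 0.62550502 -0.00252238] [ 0.60744127 -0.00295736]
scene white [213.92 254.62] [25, 12, 206] [ 0.55940966 -0.25341318] [ 0.53990841 -0.25930476]
scene green [185.56 265.62] [6, 4, 16] [ 0.59970373 -0.31075491] [ 0.58107883 -0.31789361]
scene green [212.88 274.52] [29, 18, 449] [ 0.62519975 -0.24316995] [ 0.60712936 -0.24883875]
```

View pics/crop.png

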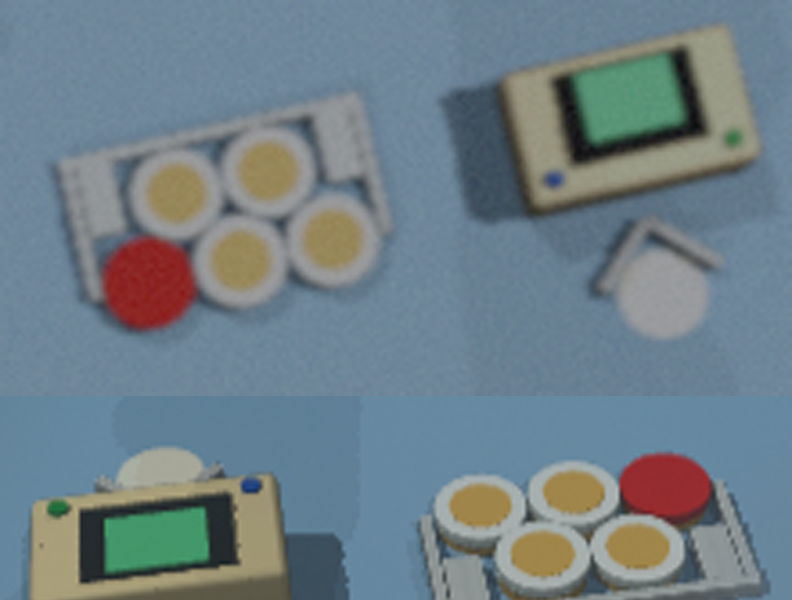

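```bash
cat >> h.py <<'E'
def tool(v):
    from scipy.spatial.transform import Rotation as Ro
    return np.round(Ro.from_quat(get_state()['eef_rot']).inv().apply(v),4)
E
python3 - <<'E'
from h import *
T=np.load("pics/top0.npz")['p'];S=np.load("pics/scene0.npz")['p']
for lo in((12,60,90),):
  for c,s in blobs(T,lo,(35,255,255),(275,195,365,260),20):print("straw",c,s,ray("top",c,.018))
h=cv2.cvtColor(np.ascontiguousarray(T[180:235,380:450]),cv2.COLOR_RGB2HSV)
print("housing hsv",h[40,20],"dish patch",T[223,309],"arm",T[236,411])
m=(cv2.inRange(h,(12,30,90),(40,255,255)))
pts=cv2.findNonZero(cv2.morphologyEx(m,cv2.MORPH_OPEN,np.ones((3,3))));bx=cv2.boxPoints(cv2.minAreaRect(pts))+[380,180]
for u in bx:print("corner",u,ray("top",u,.055))
for p,u in(((270+650/4.4),180+228/4.4),'apex'),(((270+600/4.4),180+290/4.4),'Ltip'),(((270+718/4.4),180+267/4.4),'Rtip'):print(u,p,ray("top",p,.014))
print("red",two((303.36,243.94),(354.28,259.56)))
g=get_state()['tool_pos']
for t in((.557,.074,.206),(.557,.074,.05)):print(tool(np.array(t)-g))
E
```

```text
straw [330.45 218.42] [13, 12, 123] [ 0.62978094 -0.00281109]
straw [309.69 223.49] [13, 12, 124] [0.61552771 0.05618443]
straw [345.23 234.  ] [13, 13, 131] [ 0.58471098 -0.04435696]
straw [324.18 238.75] [13, 13, 130] [0.5714677  0.01525067]
housing hsv [ 30  37 152] dish patch [153 138  92] arm [104 107 112]
corner [383.45445371 197.15544891] [ 0.68222938 -0.15102097]
corner [434.43563843 185.64356327] [ 0.71413082 -0.29393208]
corner [441.3108902  216.09108734] [ 0.62745836 -0.3103811 ]
corner [390.32970428 227.60297394] [ 0.59592802 -0.16848649]
apex (417.72727272727275, 231.8181818181818) [ 0.59038338 -0.24976126]
Ltip (406.3636363636364, 245.9090909090909) [ 0.55026112 -0.21669062]
Rtip (433.18181818181813, 240.6818181818182) [ 0.56474293 -0.29268145]
red [0.55727362 0.07426803 0.01600865]
[-0.5232 -0.4197  0.0011]
[-0.5232 -0.4195  0.1571]
```

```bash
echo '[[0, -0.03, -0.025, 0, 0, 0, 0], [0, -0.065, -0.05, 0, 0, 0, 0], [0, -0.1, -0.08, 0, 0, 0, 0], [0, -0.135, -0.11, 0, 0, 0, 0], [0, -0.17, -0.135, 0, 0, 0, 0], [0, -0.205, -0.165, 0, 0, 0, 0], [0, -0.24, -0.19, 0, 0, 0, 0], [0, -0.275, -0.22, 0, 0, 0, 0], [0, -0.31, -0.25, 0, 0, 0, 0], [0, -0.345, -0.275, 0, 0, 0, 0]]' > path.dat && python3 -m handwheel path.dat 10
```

```text
refused: ROWS must be a list holding one list of rows, three levels of brackets. Nothing was moved.
```

Refused on format, not on reach. It needs a list holding one list of rows, three levels of brackets.

```bash
echo '[[[0, -0.03, -0.025, 0, 0, 0, 0], [0, -0.065, -0.05, 0, 0, 0, 0], [0, -0.1, -0.08, 0, 0, 0, 0], [0, -0.135, -0.11, 0, 0, 0, 0], [0, -0.17, -0.135, 0, 0, 0, 0], [0, -0.205, -0.165, 0, 0, 0, 0], [0, -0.24, -0.19, 0, 0, 0, 0], [0, -0.275, -0.22, 0, 0, 0, 0], [0, -0.31, -0.25, 0, 0, 0, 0], [0, -0.345, -0.275, 0, 0, 0, 0]]]' > path.dat && python3 -m handwheel path.dat 10
echo '[[[0, -0.03, -0.025, 0, 0, 0, 0], [0, -0.06, -0.05, 0, 0, 0, 0], [0, -0.09, -0.075, 0, 0, 0, 0], [0, -0.12, -0.1, 0, 0, 0, 0], [0, -0.15, -0.125, 0.01, 0, 0, 0], [0, -0.17, -0.14, 0.03, 0, 0, 0], [0, -0.178, -0.145, 0.06, 0, 0, 0], [0, -0.178, -0.145, 0.09, 0, 0, 0], [0, -0.178, -0.145, 0.12, 0, 0, 0], [0, -0.178, -0.145, 0.14, 0, 0, 0]]]' > path.dat && python3 -m handwheel path.dat
echo '[[[0, 0, 0, 0, 0, 0, 0], [0, 0, 0, 0, 0, 0, 0]]]' > path.dat && python3 -m handwheel path.dat
python3 -c "
from h import *
s=get_state();print(s['eef_rot'],s['contact_force'],tool(np.array((.557,.074,.03))-s['tool_pos']))"
```

```text
clock: 1.1
tool_pos: [0.419, 0.2552, 0.2068]
eef_rot: [0.12, 0.993, -0.001, -0.0]
contact_force: [0.8, 0.9, 0.1]
opening: 0.118
finger_force: 0.0
clock: 2.1
tool_pos: [0.5556, 0.074, 0.0647]
eef_rot: [0.12, 0.993, -0.0, -0.001]
contact_force: [0.4, -0.0, 0.2]
opening: -0.001
finger_force: 0.0
clock: 2.3
tool_pos: [0.5567, 0.0745, 0.0671]
eef_rot: [0.12, 0.993, -0.0, -0.0]
contact_force: [-0.5, 0.2, -0.1]
opening: 0.005
finger_force: 0.0
[ 1.20051885e-01  9.92767576e-01 -3.19613654e-05 -2.90142645e-04] [-0.50057198  0.18838194 -0.11809921] [-0.0004 -0.0004  0.0371]
```

```bash
echo '[[[0, 0, 0, 0.015, 0, 0, 0], [0, 0, 0, 0.03, 0, 0, 0], [0, 0, 0, 0.038, 0, 0, 0], [0, 0, 0, 0.041, 0, 0, 0], [0, 0, 0, 0.042, 0, 0, 0], [0, 0, 0, 0.042, 0, 0, 0]]]' > path.dat && python3 -m handwheel path.dat
python3 -c "
from h import *
p,d=snapshot('top');cv2.imwrite('pics/a.png',cv2.resize(p[190:270,260:360],None,fx=6,fy=6)[...,::-1])"
echo '[[[0, 0, 0, 0.001, 0, 0, 0], [0, 0, 0, 0.002, 0, 0, 0], [0, 0, 0, 0.002, 0, 0, 0]]]' > path.dat && python3 -m handwheel path.dat
echo '[[[0, 0, 0, 0.001, 0, 0, 0], [0, 0, 0, 0.001, 0, 0, 0]]]' > path.dat && python3 -m handwheel path.dat
```

```text
clock: 2.9
tool_pos: [0.5573, 0.0745, 0.0256]
eef_rot: [0.12, 0.993, 0.0, 0.001]
contact_force: [-0.6, -0.2, -0.1]
opening: 0.009
finger_force: 0.0
clock: 3.25
tool_pos: [0.5568, 0.0744, 0.023]
eef_rot: [0.12, 0.993, 0.0, 0.0]
contact_force: [0.0, 0.1, 0.8]
opening: 0.006
finger_force: 0.0
clock: 3.45
tool_pos: [0.5567, 0.0744, 0.0219]
eef_rot: [0.12, 0.993, -0.0, -0.0]
contact_force: [0.7, -0.4, 0.1]
opening: 0.004
finger_force: 0.0
```

```bash
for i in 1; do echo '[[[0, 0, 0, 0.001, 0, 0, 0], [0, 0, 0, 0.001, 0, 0, 0]]]' > path.dat && python3 -m handwheel path.dat; done|grep -E 'tool|force: \['
echo '[[[0, 0, 0, 0.001, 0, 0, 0], [0, 0, 0, 0.001, 0, 0, 0]]]' > path.dat && python3 -m handwheel path.dat|grep -E 'tool|force: \['
echo '[[[0, 0, 0, 0.001, 0, 0, 0], [0, 0, 0, 0.001, 0, 0, 0]]]' > path.dat && python3 -m handwheel path.dat|grep -E 'tool|force: \['
```

```text
tool_pos: [0.5567, 0.0744, 0.0209]
contact_force: [0.3, 0.4, 0.3]
tool_pos: [0.5567, 0.0744, 0.0199]
contact_force: [-0.3, -0.8, -0.2]
tool_pos: [0.5567, 0.0744, 0.0189]
contact_force: [0.5, -0.0, 0.5]
```

View pics/a.png

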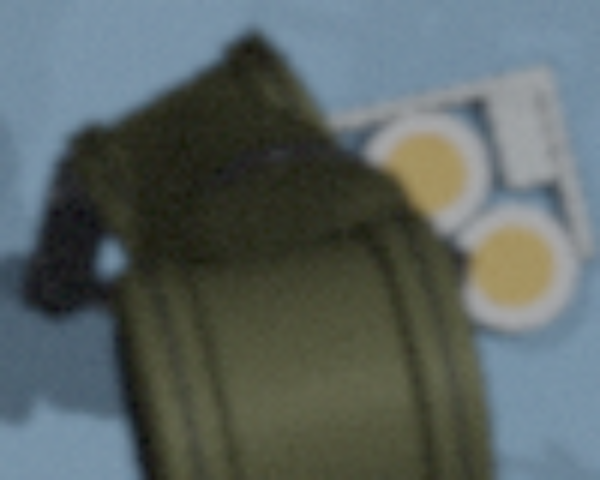

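The arm hides the red dish in the top view; two other dishes stay visible at crop (425,170) and (513,265). I carry on feeling down.

```bash
echo '[[[0, 0, 0, 0.0007, 0, 0, 0], [0, 0, 0, 0.0007, 0, 0, 0]]]' > path.dat && python3 -m handwheel path.dat|grep -E 'tool|force: \['
echo '[[[0, 0, 0, 0.0007, 0, 0, 0], [0, 0, 0, 0.0007, 0, 0, 0]]]' > path.dat && python3 -m handwheel path.dat|grep -E 'tool|force: \['
echo '[[[0, 0, 0, 0.0007, 0, 0, 0], [0, 0, 0, 0.0007, 0, 0, 0]]]' > path.dat && python3 -m handwheel path.dat|grep -E 'tool|force: \['
```

```text
tool_pos: [0.5568, 0.0744, 0.0182]
contact_force: [0.4, -0.2, -0.1]
tool_pos: [0.5568, 0.0744, 0.0175]
contact_force: [-0.1, -0.9, -1.1]
tool_pos: [0.5568, 0.0744, 0.0168]
contact_force: [1.2, 0.2, -0.5]
```

```bash
echo '[[[0, 0, 0, 0.0007, 0, 0, 0], [0, 0, 0, 0.0007, 0, 0, 0]]]' > path.dat && python3 -m handwheel path.dat|grep -E 'tool|force: \['
echo '[[[0, 0, 0, 0.0007, 0, 0, 0], [0, 0, 0, 0.0007, 0, 0, 0]]]' > path.dat && python3 -m handwheel path.dat|grep -E 'tool|force: \['
```

```text
tool_pos: [0.5567, 0.0744, 0.0161]
contact_force: [-0.1, -0.5, -0.6]
tool_pos: [0.5567, 0.0744, 0.0154]
contact_force: [-0.5, 0.7, 0.5]
```

```bash
echo '[[[0, 0, 0, 0.0005, 0, 0, 0], [0, 0, 0, 0.0005, 0, 0, 0]]]' > path.dat && python3 -m handwheel path.dat|grep -E 'tool|force: \['
echo '[[[0, 0, 0, 0.0005, 0, 0, 0], [0, 0, 0, 0.0005, 0, 0, 0]]]' > path.dat && python3 -m handwheel path.dat|grep -E 'tool|force: \['
```

```text
tool_pos: [0.5568, 0.0744, 0.015]
contact_force: [-0.6, 0.1, 0.2]
tool_pos: [0.5568, 0.0744, 0.0145]
contact_force: [-0.9, -0.8, -0.5]
```

```bash
echo '[[[0, 0, 0, 0.0005, 0, 0, 0], [0, 0, 0, 0.0005, 0, 0, 0]]]' > path.dat && python3 -m handwheel path.dat|grep -E 'tool|force: \['
echo '[[[0, 0, 0, 0.0005, 0, 0, 0], [0, 0, 0, 0.0005, 0, 0, 0]]]' > path.dat && python3 -m handwheel path.dat|grep -E 'tool|force: \['
python3 -c "
from h import *
p,d=snapshot('scene');cv2.imwrite('pics/b.png',cv2.resize(p[180:310,270:400],None,fx=4.5,fy=4.5)[...,::-1])"
```

```text
tool_pos: [0.5567, 0.0744, 0.014]
contact_force: [-0.1, -0.2, 0.3]
tool_pos: [0.5567, 0.0744, 0.0135]
contact_force: [0.1, 0.4, 0.4]
```

View pics/b.png

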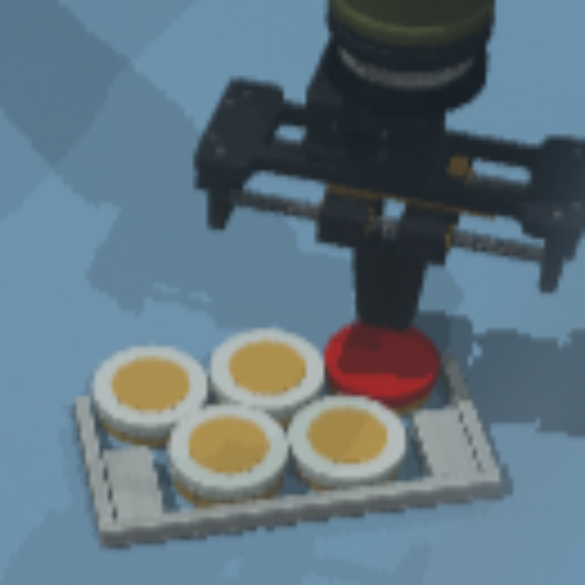

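```bash
python3 - <<'E'
from h import *
c=camera_params('scene')
for x in(.5477,.5567,.5657):
  for z in(.0135,.0200,.03):
    print(x,z,cv2.projectPoints(np.array([[x,.0744,z]]),np.array(c['rvec']),np.array(c['tvec']),np.array([[c['fx'],0,c['cx']],[0,c['fy'],c['cy']],[0,0,1]]),None)[0].ravel().round(1))
p,d=snapshot('scene')
R=cv2.Rodrigues(np.array(c['rvec']))[0];o=-R.T@np.array(c['tvec'])
for v in range(236,272,2):
  u=357;P=o+R.T@(np.array([(u-c['cx'])/c['fx'],(v-c['cy'])/c['fy'],1])*d[v,u]);print(v,p[v,u],P.round(4))
E
```

```text
0.5477 0.0135 [354.2 257.6]
0.5477 0.02 [354.4 255.5]
0.5477 0.03 [354.6 252.3]
0.5567 0.0135 [354.3 260.2]
0.5567 0.02 [354.4 258.1]
0.5567 0.03 [354.6 254.9]
0.5657 0.0135 [354.3 262.8]
0.5657 0.02 [354.5 260.8]
0.5657 0.03 [354.7 257.6]
236 [31 37 41] [0.5586 0.0763 0.089 ]
238 [33 38 42] [0.5663 0.0761 0.0897]
240 [33 38 43] [0.564  0.0766 0.0819]
242 [33 39 43] [0.564 0.077 0.076]
244 [33 38 42] [0.563  0.0774 0.0692]
246 [33 38 42] [0.5653 0.0776 0.0652]
248 [34 39 43] [0.5641 0.078  0.0581]
250 [35 40 43] [0.5643 0.0784 0.0523]
252 [36 40 45] [0.5664 0.0786 0.0481]
254 [94 39 42] [0.5403 0.0808 0.0184]
256 [101  39  41] [0.5479 0.0806 0.019 ]
258 [101  40  42] [0.5517 0.0807 0.0161]
260 [101  39  42] [0.5576 0.0807 0.0152]
262 [100  40  42] [0.5627 0.0807 0.0136]
264 [161  42  43] [0.5747 0.0802 0.0185]
266 [160  41  42] [0.5787 0.0803 0.016 ]
268 [110  40  44] [0.5865 0.0801 0.0171]
270 [85 51 48] [0.5811 0.0809 0.0056]
```

```bash
cat > ok.py <<'E'
import sys
from plant import get_state
s=get_state();f=s['contact_force'];print(round(s['clock'],2),s['tool_pos'].round(4),f.round(1))
sys.exit(0 if abs(f[2])<2.5 else 1)
E
echo '[[[0, 0, 0, 0.002, 0, 0, 0], [0, 0, 0, 0.004, 0, 0, 0]]]' > path.dat && python3 -m handwheel path.dat >/dev/null; python3 ok.py &&
echo '[[[0, 0, 0, 0.002, 0, 0, 0], [0, 0, 0, 0.004, 0, 0, 0]]]' > path.dat && python3 -m handwheel path.dat >/dev/null; python3 ok.py &&
echo '[[[0, 0, 0, 0.001, 0, 0, 0], [0, 0, 0, 0.002, 0, 0, 0]]]' > path.dat && python3 -m handwheel path.dat >/dev/null; python3 ok.py
python3 -c "
from h import *
s=get_state();print(s)
p,d=snapshot('scene');cv2.imwrite('pics/c.png',cv2.resize(p[180:310,270:400],None,fx=4.5,fy=4.5)[...,::-1])"
```

```text
6.15 [0.5569 0.0744 0.0094] [0.1 0.9 0.6]
6.35 [0.5567 0.0744 0.0053] [-0.5  0.2 -0.2]
6.55 [0.5567 0.0744 0.0033] [0.3 0.6 1.1]
{'clock': 6.55, 'q': array([-0.13009228,  0.92180936, -0.14486689,  1.88755364,  0.33627001,
        0.35586722,  0.79541707]), 'qd': array([-0.00620764,  0.01502788,  0.00681624,  0.00079219,  0.00385134,
       -0.02039442, -0.00309851]), 'joint_torque': array([ 1.81049702e-02, -5.32969666e+01, -6.47386350e-01, -6.43365294e+00,
       -1.49822922e-02,  8.69478215e-02,  3.62664563e-03]), 'tool_pos': array([0.55672889, 0.07442322, 0.00334357]), 'eef_rot': array([ 1.20061262e-01,  9.92766482e-01, -5.68399564e-07, -7.68104876e-05]), 'contact_force': array([0.26908459, 0.59317471, 1.13464922]), 'moment': array([-0.03319913, -0.01887528, -0.02691468]), 'finger_force': 0.0, 'opening': 0.005844125654201561}
```

View pics/c.png

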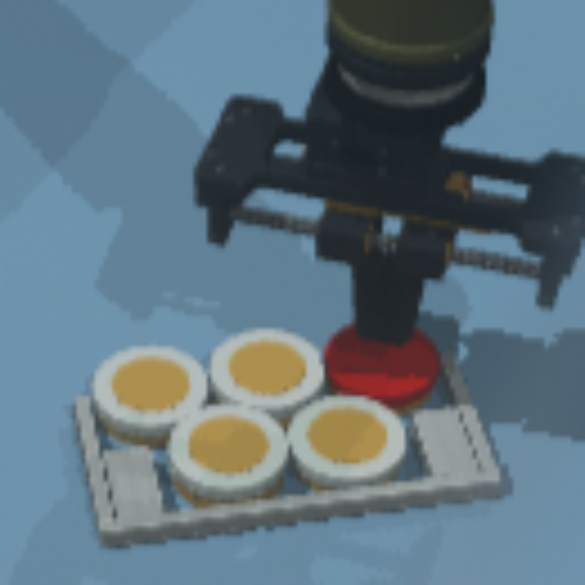

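Careful with the scale: turns go in shares of 180 degrees. That gives: -0.455 rad / 3.1416 = -0.1448.

```bash
echo '[[[0, 0, 0, 0, 0, 0, -0.0366], [0, 0, 0, 0, 0, 0, -0.0732], [0, 0, 0, 0, 0, 0, -0.1098], [0, 0, 0, 0, 0, 0, -0.1448], [0, 0, 0, 0, 0, 0, -0.1448]]]' > path.dat && python3 -m handwheel path.dat
echo '[[[0, 0, 0, 0.003, 0, 0, 0], [0, 0, 0, 0.006, 0, 0, 0]]]' > path.dat && python3 -m handwheel path.dat >/dev/null; python3 ok.py &&
echo '[[[0, 0, 0, 0.002, 0, 0, 0], [0, 0, 0, 0.004, 0, 0, 0]]]' > path.dat && python3 -m handwheel path.dat >/dev/null; python3 ok.py &&
echo '[[[0, 0, 0, 0.001, 0, 0, 0], [0, 0, 0, 0.001, 0, 0, 0]]]' > path.dat && python3 -m handwheel path.dat >/dev/null; python3 ok.py &&
echo '[[[0, 0, 0, 0.001, 0, 0, 0], [0, 0, 0, 0.001, 0, 0, 0]]]' > path.dat && python3 -m handwheel path.dat >/dev/null; python3 ok.py 
python3 -c "
from h import *
s=get_state();print(s['eef_rot'],tool([.975,.2215,0]))"
```

```text
clock: 7.1
tool_pos: [0.5568, 0.0743, 0.0035]
eef_rot: [-0.107, 0.994, 0.0, 0.0]
contact_force: [-0.4, -0.7, -0.4]
opening: 0.008
finger_force: 0.0
7.3 [ 0.5568  0.0744 -0.0027] [ 0.7 -0.7  0.9]
7.5 [ 0.5566  0.0745 -0.0068] [ 0.9 -0.3  0.5]
7.7 [ 0.5567  0.0744 -0.0077] [ 0.2  0.  -0. ]
7.9 [ 0.5568  0.0744 -0.0085] [ 0.6 -0.6 -0.2]
[-1.06874215e-01  9.94272549e-01  3.09101918e-05 -5.15423869e-06] [-0.9998  0.0092 -0.    ]
```

Indeed the measured z goes below the bench: the tips really end about 30 mm above the reported TCP. I go on by feel.

```bash

echo '[[[0, 0, 0, 0.001, 0, 0, 0], [0, 0, 0, 0.002, 0, 0, 0]]]' > path.dat && python3 -m handwheel path.dat >/dev/null; python3 ok.py &&
echo '[[[0, 0, 0, 0.0007, 0, 0, 0], [0, 0, 0, 0.0007, 0, 0, 0]]]' > path.dat && python3 -m handwheel path.dat >/dev/null; python3 ok.py &&
echo '[[[0, 0, 0, 0.0007, 0, 0, 0], [0, 0, 0, 0.0007, 0, 0, 0]]]' > path.dat && python3 -m handwheel path.dat >/dev/null; python3 ok.py &&
echo '[[[0, 0, 0, 0.0007, 0, 0, 0], [0, 0, 0, 0.0007, 0, 0, 0]]]' > path.dat && python3 -m handwheel path.dat >/dev/null; python3 ok.py &&
echo '[[[0, 0, 0, 0.0007, 0, 0, 0], [0, 0, 0, 0.0007, 0, 0, 0]]]' > path.dat && python3 -m handwheel path.dat >/dev/null; python3 ok.py &&
echo '[[[0, 0, 0, 0.0007, 0, 0, 0], [0, 0, 0, 0.0007, 0, 0, 0]]]' > path.dat && python3 -m handwheel path.dat >/dev/null; python3 ok.py &&
echo '[[[0, 0, 0, 0.0007, 0, 0, 0], [0, 0, 0, 0.0007, 0, 0, 0]]]' > path.dat && python3 -m handwheel path.dat >/dev/null; python3 ok.py &&
echo '[[[0, 0, 0, 0.0007, 0, 0, 0], [0, 0, 0, 0.0007, 0, 0, 0]]]' > path.dat && python3 -m handwheel path.dat >/dev/null; python3 ok.py 
```

```text
8.1 [ 0.5568  0.0744 -0.0105] [0.1 0.2 0. ]
8.3 [ 0.5567  0.0744 -0.0113] [-0.7 -0.7  0. ]
8.5 [ 0.5568  0.0744 -0.012 ] [-1.1  0.5  0.1]
8.7 [ 0.5568  0.0744 -0.0126] [ 0.3  0.8 -0.7]
8.9 [ 0.5568  0.0744 -0.0134] [ 0.8 -0.1 -0.5]
9.1 [ 0.5567  0.0744 -0.0141] [-0.4 -0.3  0.2]
9.3 [ 0.5568  0.0744 -0.0143] [-2.   0.1  4.5]
9.3 [ 0.5568  0.0744 -0.0143] [-2.   0.1  4.5]
```

```bash

echo '[[[0, 0, 0, 0.0003, 0, 0, 0], [0, 0, 0, 0.0003, 0, 0, 0], [0, 0, 0, 0.0003, 0, 0, 0]]]' > path.dat && python3 -m handwheel path.dat >/dev/null; python3 ok.py
```

```text
9.6 [ 0.5569  0.0744 -0.0143] [-1.3  0.1  7.1]
```

```bash

echo '[[[0, 0, 0, 0.0002, 0, 0, 0], [0, 0.001, 0, 0.0002, 0, 0, 0], [0, 0.003, 0, 0.0002, 0, 0, 0], [0, 0.005, 0, 0.0002, 0, 0, 0], [0, 0.008, 0, 0.0002, 0, 0, 0], [0, 0.01, 0, 0.0002, 0, 0, 0]]]' > path.dat && python3 -m handwheel path.dat >/dev/null; python3 ok.py
python3 - <<'E'
from h import *
p,d=snapshot('scene')
for c,s in blobs(p,(0,150,80),(8,255,255),(280,225,400,305),30):print(c,s,ray('scene',c,.016))
cv2.imwrite('pics/d.png',cv2.resize(p[180:310,270:400],None,fx=4.5,fy=4.5)[...,::-1])
for c,s in blobs(p,(12,110,100),(32,255,255),(280,245,390,305),60):print(c,s)
E
```

```text
10.2 [ 0.5494  0.0732 -0.0143] [2.2 0.5 5.6]
[361.25 260.2 ] [14, 13, 71] [0.55861423 0.09048686]
[328.99 261.29] [17, 11, 140]
[302.98 265.03] [17, 11, 144]
[346.88 276.51] [17, 12, 153]
[320.24 278.51] [17, 12, 160]
```

View pics/d.png

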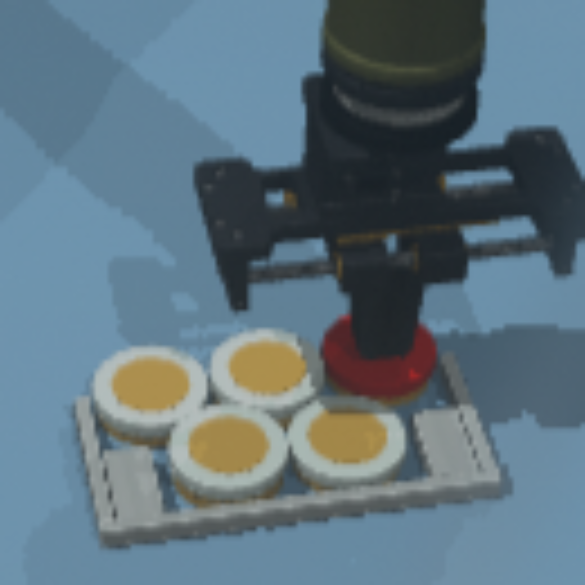

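```bash

echo '[[[0, 0.002, 0, 0.0003, 0, 0, 0], [0, 0.005, 0, 0.0003, 0, 0, 0], [0, 0.008, 0, 0.0003, 0, 0, 0], [0, 0.011, 0, 0.0003, 0, 0, 0], [0, 0.014, 0, 0.0003, 0, 0, 0], [0, 0.017, 0, 0.0003, 0, 0, 0], [0, 0.02, 0, 0.0003, 0, 0, 0]]]' > path.dat && python3 -m handwheel path.dat >/dev/null; python3 ok.py
python3 - <<'E'
from h import *
p,d=snapshot('scene')
h=cv2.cvtColor(p,cv2.COLOR_RGB2HSV);m=(cv2.inRange(h,(0,120,50),(9,255,255))|cv2.inRange(h,(170,120,50),(180,255,255)))[220:300,320:395]
x,y,w,hh=cv2.boundingRect(cv2.findNonZero(m));print('red box',x+320,y+220,w,hh)
for c,s in blobs(p,(12,110,100),(32,255,255),(280,245,390,305),60):print(c,s)
E
```

```text
10.95 [ 0.5309  0.0693 -0.0143] [4.1 0.  7.7]
red box 340 245 25 18
[328.99 261.29] [17, 11, 140]
[302.93 265.01] [17, 11, 145]
[346.83 276.43] [17, 12, 157]
[320.24 278.51] [17, 12, 160]
```

```bash

echo '[[[0, 0.003, 0, 0.0002, 0, 0, 0], [0, 0.006, 0, 0.0002, 0, 0, 0], [0, 0.009, 0, 0.0002, 0, 0, 0], [0, 0.012, 0, 0.0002, 0, 0, 0], [0, 0.015, 0, 0.0002, 0, 0, 0], [0, 0.018, 0, 0.0002, 0, 0, 0], [0, 0.021, 0, 0.0002, 0, 0, 0], [0, 0.024, 0, 0.0002, 0, 0, 0], [0, 0.027, 0, 0.0002, 0, 0, 0], [0, 0.03, 0, 0.0002, 0, 0, 0]]]' > path.dat && python3 -m handwheel path.dat >/dev/null; python3 ok.py
echo '[[[0, 0.003, 0, 0, 0, 0, 0], [0, 0.006, 0, 0, 0, 0, 0], [0, 0.009, 0, 0, 0, 0, 0], [0, 0.012, 0, 0, 0, 0, 0], [0, 0.015, 0, 0, 0, 0, 0], [0, 0.018, 0, 0, 0, 0, 0], [0, 0.021, 0, 0, 0, 0, 0], [0, 0.024, 0, 0, 0, 0, 0], [0, 0.027, 0, 0, 0, 0, 0], [0, 0.027, 0, 0, 0, 0, 0]]]' > path.dat && python3 -m handwheel path.dat >/dev/null; python3 ok.py
python3 - <<'E'
from h import *
p,d=snapshot('scene')
h=cv2.cvtColor(p,cv2.COLOR_RGB2HSV);m=(cv2.inRange(h,(0,120,50),(9,255,255))|cv2.inRange(h,(170,120,50),(180,255,255)))[210:300,300:395]
x,y,w,hh=cv2.boundingRect(cv2.findNonZero(m));print('red box',x+300,y+210,w,hh)
print(ray('scene',(x+300+w/2,y+210),.016),ray('scene',(x+300+w/2,y+210+hh),.012))
for c,s in blobs(p,(12,110,100),(32,255,255),(280,245,390,305),60):print(c,s)
cv2.imwrite('pics/e.png',cv2.resize(p[160:310,200:400],None,fx=4,fy=4)[...,::-1])
E
```

```text
12.0 [ 0.5025  0.0633 -0.0143] [ 4.3  1.  10.5]
13.0 [ 0.476   0.0576 -0.0143] [ 3.9  2.  13. ]
red box 336 231 23 16
[0.45400845 0.05877429] [0.50936293 0.05884752]
[328.99 261.29] [17, 11, 140]
[302.98 265.03] [17, 11, 144]
[346.85 276.4 ] [17, 12, 156]
[320.24 278.51] [17, 12, 160]
```

View pics/e.png

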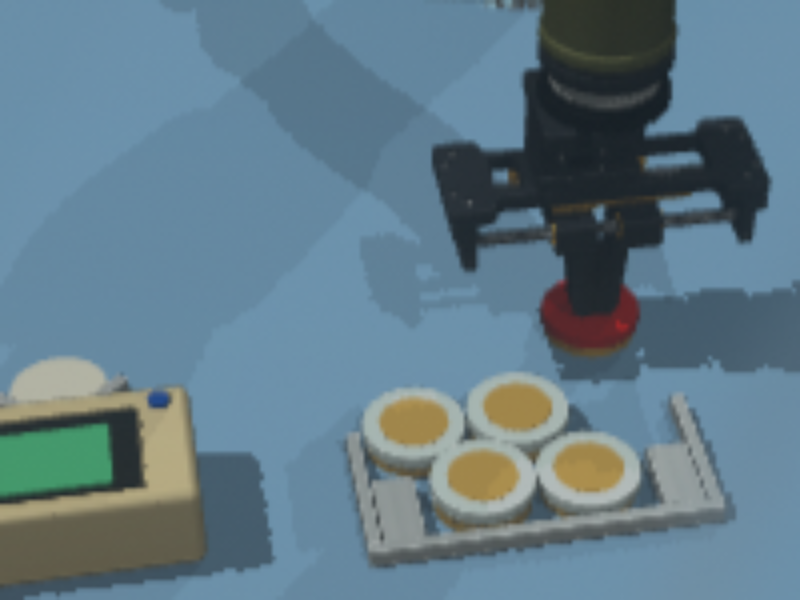

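```bash
sed -i 's/abs(f\[2\])<2.5/5<f[2]<14/' ok.py
echo '[[[0, 0, 0, -0.0003, 0, 0, 0], [0, 0.0004, -0.002, -0.0003, 0, 0, 0], [0, 0.001, -0.005, -0.0003, 0, 0, 0], [0, 0.002, -0.009, -0.0003, 0, 0, 0], [0, 0.003, -0.013, -0.0003, 0, 0, 0], [0, 0.0036, -0.017, -0.0003, 0, 0, 0], [0, 0.0044, -0.021, -0.0003, 0, 0, 0], [0, 0.0053, -0.025, -0.0003, 0, 0, 0], [0, 0.0061, -0.029, -0.0003, 0, 0, 0], [0, 0.007, -0.033, -0.0003, 0, 0, 0]]]' > path.dat && python3 -m handwheel path.dat >/dev/null; python3 ok.py &&
echo '[[[0, 0.0008, -0.004, 0, 0, 0, 0], [0, 0.0017, -0.008, 0, 0, 0, 0], [0, 0.0025, -0.012, 0, 0, 0, 0], [0, 0.0034, -0.016, 0, 0, 0, 0], [0, 0.0042, -0.02, 0, 0, 0, 0], [0, 0.005, -0.024, 0, 0, 0, 0], [0, 0.0059, -0.028, 0, 0, 0, 0], [0, 0.0067, -0.032, 0, 0, 0, 0], [0, 0.0076, -0.036, 0, 0, 0, 0], [0, 0.0084, -0.04, 0, 0, 0, 0]]]' > path.dat && python3 -m handwheel path.dat >/dev/null; python3 ok.py
python3 - <<'E'
from h import *
p,d=snapshot('scene')
h=cv2.cvtColor(p,cv2.COLOR_RGB2HSV);m=(cv2.inRange(h,(0,120,50),(9,255,255))|cv2.inRange(h,(170,120,50),(180,255,255)))[210:300,180:395]
x,y,w,hh=cv2.boundingRect(cv2.findNonZero(m));print('red box',x+180,y+210,w,hh)
print(ray('scene',(x+180+w/2,y+210),.016),ray('scene',(x+180+w/2,y+210+hh),.012))
E
```

```text
14.05 [ 0.4739  0.026  -0.0143] [-0.1  6.7 13.5]
15.05 [ 0.4741 -0.015  -0.0143] [ 1.   6.3 14.2]
red box 306 229 24 16
[ 0.45010774 -0.01447567] [ 0.5057926  -0.01218329]
```

```bash

echo '[[[0, 0.0008, -0.004, -0.0002, 0, 0, 0], [0, 0.0017, -0.008, -0.0004, 0, 0, 0], [0, 0.0025, -0.012, -0.0005, 0, 0, 0], [0, 0.0034, -0.016, -0.0005, 0, 0, 0], [0, 0.0042, -0.02, -0.0005, 0, 0, 0], [0, 0.005, -0.024, -0.0005, 0, 0, 0], [0, 0.0059, -0.028, -0.0005, 0, 0, 0], [0, 0.0067, -0.032, -0.0005, 0, 0, 0], [0, 0.0076, -0.036, -0.0005, 0, 0, 0], [0, 0.0084, -0.04, -0.0005, 0, 0, 0]]]' > path.dat && python3 -m handwheel path.dat >/dev/null; python3 ok.py &&
echo '[[[0, 0.0008, -0.004, 0, 0, 0, 0], [0, 0.0017, -0.008, 0, 0, 0, 0], [0, 0.0025, -0.012, 0, 0, 0, 0], [0, 0.0034, -0.016, 0, 0, 0, 0], [0, 0.0042, -0.02, 0, 0, 0, 0], [0, 0.005, -0.024, 0, 0, 0, 0], [0, 0.0059, -0.028, 0, 0, 0, 0], [0, 0.0067, -0.032, 0, 0, 0, 0], [0, 0.0076, -0.036, 0, 0, 0, 0], [0, 0.0084, -0.04, 0, 0, 0, 0]]]' > path.dat && python3 -m handwheel path.dat >/dev/null; python3 ok.py &&
echo '[[[0, 0.0008, -0.004, 0, 0, 0, 0], [0, 0.0017, -0.008, 0, 0, 0, 0], [0, 0.0025, -0.012, 0, 0, 0, 0], [0, 0.0034, -0.016, 0, 0, 0, 0], [0, 0.0042, -0.02, 0, 0, 0, 0], [0, 0.005, -0.024, 0, 0, 0, 0], [0, 0.0059, -0.028, 0, 0, 0, 0], [0, 0.0067, -0.032, 0, 0, 0, 0], [0, 0.0076, -0.036, 0, 0, 0, 0], [0, 0.0084, -0.04, 0, 0, 0, 0]]]' > path.dat && python3 -m handwheel path.dat >/dev/null; python3 ok.py
python3 - <<'E'
from h import *
p,d=snapshot('scene')
h=cv2.cvtColor(p,cv2.COLOR_RGB2HSV);m=(cv2.inRange(h,(0,120,50),(9,255,255))|cv2.inRange(h,(170,120,50),(180,255,255)))[210:300,180:395]
x,y,w,hh=cv2.boundingRect(cv2.findNonZero(m));print('red box',x+180,y+210,w,hh)
print(ray('scene',(x+180+w/2,y+210),.016),ray('scene',(x+180+w/2,y+210+hh),.012))
E
```

```text
16.1 [ 0.4736 -0.0573 -0.0143] [-0.8  3.7  8.9]
17.1 [ 0.4739 -0.0982 -0.0143] [-0.7  3.9  9. ]
18.1 [ 0.4742 -0.1391 -0.0143] [-1.4  3.2  8.2]
red box 256 228 23 16
[ 0.45286456 -0.14004182] [ 0.50851062 -0.13393948]
```

```bash

echo '[[[0, 0.0008, -0.004, 0, 0, 0, 0], [0, 0.0017, -0.008, 0, 0, 0, 0], [0, 0.0025, -0.012, 0, 0, 0, 0], [0, 0.0034, -0.016, 0, 0, 0, 0], [0, 0.0042, -0.02, 0, 0, 0, 0], [0, 0.005, -0.024, 0, 0, 0, 0], [0, 0.0059, -0.028, 0, 0, 0, 0], [0, 0.0067, -0.032, 0, 0, 0, 0], [0, 0.0076, -0.036, 0, 0, 0, 0], [0, 0.0084, -0.04, 0, 0, 0, 0]]]' > path.dat && python3 -m handwheel path.dat >/dev/null; python3 ok.py &&
echo '[[[0, 0.0008, -0.004, 0, 0, 0, 0], [0, 0.0017, -0.008, 0, 0, 0, 0], [0, 0.0025, -0.012, 0, 0, 0, 0], [0, 0.0034, -0.016, 0, 0, 0, 0], [0, 0.0042, -0.02, 0, 0, 0, 0], [0, 0.005, -0.024, 0, 0, 0, 0], [0, 0.0059, -0.028, 0, 0, 0, 0], [0, 0.0067, -0.032, 0, 0, 0, 0], [0, 0.0076, -0.036, 0, 0, 0, 0], [0, 0.0084, -0.04, 0, 0, 0, 0]]]' > path.dat && python3 -m handwheel path.dat >/dev/null; python3 ok.py &&
echo '[[[0, 0.0008, -0.004, 0, 0, 0, 0], [0, 0.0017, -0.008, 0, 0, 0, 0], [0, 0.0025, -0.012, 0, 0, 0, 0], [0, 0.0034, -0.016, 0, 0, 0, 0], [0, 0.0042, -0.02, 0, 0, 0, 0], [0, 0.005, -0.024, 0, 0, 0, 0], [0, 0.0059, -0.028, 0, 0, 0, 0], [0, 0.0067, -0.032, 0, 0, 0, 0], [0, 0.0076, -0.036, 0, 0, 0, 0], [0, 0.0084, -0.04, 0, 0, 0, 0]]]' > path.dat && python3 -m handwheel path.dat >/dev/null; python3 ok.py
python3 - <<'E'
from h import *
p,d=snapshot('scene')
h=cv2.cvtColor(p,cv2.COLOR_RGB2HSV);m=(cv2.inRange(h,(0,120,50),(9,255,255))|cv2.inRange(h,(170,120,50),(180,255,255)))[210:300,150:395]
x,y,w,hh=cv2.boundingRect(cv2.findNonZero(m));print('red box',x+150,y+210,w,hh)
print(ray('scene',(x+150+w/2,y+210),.016),ray('scene',(x+150+w/2,y+210+hh),.012))
cv2.imwrite('pics/f.png',cv2.resize(p[160:310,150:350],None,fx=4,fy=4)[...,::-1])
E
```

```text
19.15 [ 0.4744 -0.1801 -0.0143] [0.1 3.9 9.6]
20.15 [ 0.4747 -0.221  -0.0143] [0.1 3.4 8.2]
21.15 [ 0.475  -0.2619 -0.0143] [-0.2  4.7  7.5]
red box 206 226 24 16
[ 0.45158935 -0.26404671] [ 0.50745349 -0.25415032]
```

View pics/f.png

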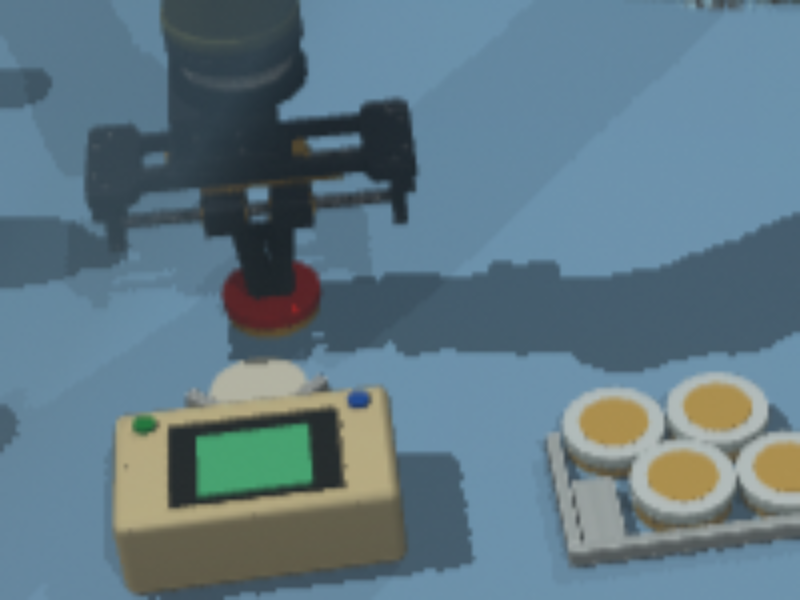

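```bash

echo '[[[0, 0.0008, -0.004, 0, 0, 0, 0], [0, 0.0017, -0.008, 0, 0, 0, 0], [0, 0.0025, -0.012, 0, 0, 0, 0], [0, 0.0025, -0.012, 0, 0, 0, 0], [0, 0.0005, -0.012, 0, 0, 0, 0], [0, -0.0025, -0.012, 0, 0, 0, 0], [0, -0.0055, -0.012, 0, 0, 0, 0], [0, -0.0085, -0.012, 0, 0, 0, 0], [0, -0.0115, -0.012, 0, 0, 0, 0], [0, -0.0145, -0.012, 0, 0, 0, 0]]]' > path.dat && python3 -m handwheel path.dat >/dev/null; python3 ok.py &&
echo '[[[0, -0.003, 0, 0, 0, 0, 0], [0, -0.006, 0, 0, 0, 0, 0], [0, -0.009, 0, 0, 0, 0, 0], [0, -0.012, 0, 0, 0, 0, 0], [0, -0.015, 0, 0, 0, 0, 0], [0, -0.018, 0, 0, 0, 0, 0], [0, -0.021, 0, 0, 0, 0, 0], [0, -0.024, 0, 0, 0, 0, 0], [0, -0.027, 0, 0, 0, 0, 0], [0, -0.03, 0, 0, 0, 0, 0]]]' > path.dat && python3 -m handwheel path.dat >/dev/null; python3 ok.py
python3 - <<'E'
from h import *
p,d=snapshot('scene')
h=cv2.cvtColor(p,cv2.COLOR_RGB2HSV);m=(cv2.inRange(h,(0,120,50),(9,255,255))|cv2.inRange(h,(170,120,50),(180,255,255)))[210:300,150:395]
x,y,w,hh=cv2.boundingRect(cv2.findNonZero(m));print('red box',x+150,y+210,w,hh)
print(ray('scene',(x+150+w/2,y+210),.016),ray('scene',(x+150+w/2,y+210+hh),.012))
E
```

```text
22.2 [ 0.4874 -0.2739 -0.0143] [-5.7 -0.8 13.4]
23.2 [ 0.5171 -0.2677 -0.0142] [-6.1 -1.6 12.8]
red box 200 236 25 18
[ 0.49055777 -0.27030847] [ 0.55093131 -0.25912011]
```

```bash

echo '[[[0, -0.003, 0, -0.0003, 0, 0, 0], [0, -0.006, 0, -0.0003, 0, 0, 0], [0, -0.009, 0, -0.0003, 0, 0, 0], [0, -0.012, 0, -0.0003, 0, 0, 0], [0, -0.015, 0, -0.0003, 0, 0, 0], [0, -0.018, 0, -0.0003, 0, 0, 0], [0, -0.021, 0, -0.0003, 0, 0, 0]]]' > path.dat && python3 -m handwheel path.dat >/dev/null; python3 ok.py
echo '[[[0, -0.001, 0, 0, 0, 0, 0], [0, -0.003, 0, 0, 0, 0, 0]]]' > path.dat && python3 -m handwheel path.dat >/dev/null; python3 ok.py
echo '[[[0, -0.001, 0, 0, 0, 0, 0], [0, -0.003, 0, 0, 0, 0, 0]]]' > path.dat && python3 -m handwheel path.dat >/dev/null; python3 ok.py
python3 - <<'E'
from h import *
p,d=snapshot('scene')
h=cv2.cvtColor(p,cv2.COLOR_RGB2HSV);m=(cv2.inRange(h,(0,120,50),(9,255,255))|cv2.inRange(h,(170,120,50),(180,255,255)))[210:300,150:395]
x,y,w,hh=cv2.boundingRect(cv2.findNonZero(m));print('red box',x+150,y+210,w,hh)
print(ray('scene',(x+150+w/2,y+210),.016))
E
```

```text
23.95 [ 0.5384 -0.2628 -0.0142] [-4.4 -1.5  8. ]
24.15 [ 0.5411 -0.2622 -0.0143] [-4.5 -1.   8.6]
24.35 [ 0.544  -0.2616 -0.0143] [-3.6 -0.7  9.3]
red box 200 244 25 17
[ 0.51994857 -0.26462458]
```

```bash

echo '[[[0, -0.001, 0, 0, 0, 0, 0], [0, -0.002, 0, 0, 0, 0, 0]]]' > path.dat && python3 -m handwheel path.dat >/dev/null; python3 ok.py
echo '[[[0, -0.001, 0, 0, 0, 0, 0], [0, -0.002, 0, 0, 0, 0, 0]]]' > path.dat && python3 -m handwheel path.dat >/dev/null; python3 ok.py
echo '[[[0, -0.001, 0, 0, 0, 0, 0], [0, -0.002, 0, 0, 0, 0, 0]]]' > path.dat && python3 -m handwheel path.dat >/dev/null; python3 ok.py
python3 - <<'E'
from h import *
p,d=snapshot('scene')
h=cv2.cvtColor(p,cv2.COLOR_RGB2HSV);m=(cv2.inRange(h,(0,120,50),(9,255,255))|cv2.inRange(h,(170,120,50),(180,255,255)))[210:300,150:395]
x,y,w,hh=cv2.boundingRect(cv2.findNonZero(m));print('red box',x+150,y+210,w,hh)
print(ray('scene',(x+150+w/2,y+210),.016))
E
```

```text
24.6 [ 0.5461 -0.2611 -0.0142] [-4.  -0.2  9. ]
24.8 [ 0.5477 -0.2607 -0.0143] [-6.1 -1.6 10.9]
25.0 [ 0.5477 -0.2607 -0.0143] [-9.2 -1.1 14.8]
red box 200 245 25 16
[ 0.52355041 -0.26392802]
```

```bash

echo '[[[0, 0.0005, 0, -0.0005, 0, 0, 0], [0, 0.001, 0, -0.0012, 0, 0, 0], [0, 0.001, 0, -0.004, 0, 0, 0], [0, 0.001, 0, -0.012, 0, 0, 0], [0, 0.001, 0, -0.03, 0, 0, 0], [0, 0.02, 0, -0.06, 0, 0, 0], [0, 0.05, 0, -0.09, 0, 0, 0], [0, 0.09, 0, -0.11, 0, 0, 0], [0, 0.13, 0, -0.12, 0, 0, 0], [0, 0.17, 0, -0.12, 0, 0, 0]]]' > path.dat && python3 -m handwheel path.dat
echo '[[[0, 0, 0.04, 0, 0, 0, 0], [0, 0, 0.08, 0, 0, 0, 0], [0, 0, 0.12, 0, 0, 0, 0], [0, 0, 0.16, 0, 0, 0, 0], [0, 0, 0.2, 0, 0, 0, 0], [0, 0, 0.2, 0, 0, 0, 0]]]' > path.dat && python3 -m handwheel path.dat
python3 - <<'E'
from h import *
T,_=snapshot('top');S,_=snapshot('scene')
for n,p,b in(("top",T,(380,180,460,280)),("scene",S,(170,220,260,310))):
  for c,s in blobs(p,(0,150,80),(8,255,255),b,30):print(n,c,s,ray(n,c,.016),ray(n,c,.0))
for c,s in blobs(T,(12,60,90),(35,255,255),(275,195,365,260),20):print("straw",c,s)
cv2.imwrite('pics/g.png',np.vstack([cv2.resize(T[200:270,370:450],None,fx=5,fy=4),cv2.resize(S[225:295,160:260],(400,280))])[...,::-1])
E
```

```text
clock: 26.05
tool_pos: [0.3862, -0.296, 0.1074]
eef_rot: [-0.107, 0.994, -0.001, 0.002]
contact_force: [0.6, -0.4, -0.4]
opening: 0.007
finger_force: 0.0
clock: 26.65
tool_pos: [0.344, -0.093, 0.1059]
eef_rot: [-0.115, 0.993, 0.001, 0.0]
contact_force: [0.7, -0.3, -0.2]
opening: 0.005
finger_force: 0.0
top [421.86 246.48] [19, 20, 303] [ 0.54810179 -0.26001588] [ 0.55035006 -0.26238969]
scene [212.08 251.78] [25, 16, 316] [ 0.54761438 -0.26026946] [ 0.53009424 -0.26562603]
straw [330.46 218.46] [12, 12, 121]
straw [309.69 223.49] [13, 12, 124]
straw [345.25 233.95] [13, 13, 130]
straw [324.28 238.76] [13, 13, 128]
```

View pics/g.png

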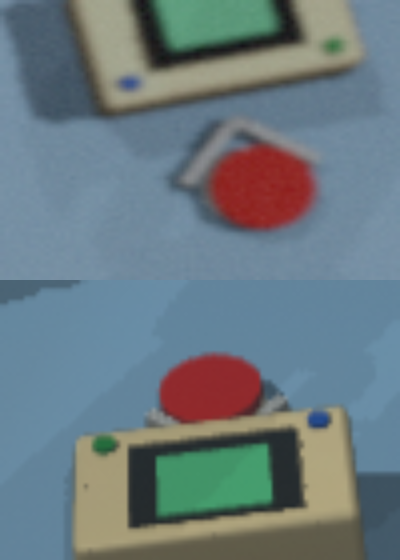

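```bash

echo '[[[0, 0, -0.03, 0, 0, 0, 0], [0, 0, -0.07, 0, 0, 0, 0], [0, 0, -0.11, 0, 0, 0, 0], [0, 0, -0.15, 0, 0, 0, 0], [0, 0, -0.19, 0, 0, 0, 0], [0, -0.03, -0.2, 0, 0, 0, 0], [0, -0.07, -0.2, 0, 0, 0, 0], [0, -0.11, -0.2, 0, 0, 0, 0], [0, -0.15, -0.2, 0, 0, 0, 0], [0, -0.17, -0.2, 0.02, 0, 0, 0]]]' > path.dat && python3 -m handwheel path.dat
echo '[[[0, 0, 0, 0.03, 0, 0, 0], [0, 0, 0, 0.06, 0, 0, 0], [0, 0, 0, 0.08, 0, 0, 0], [0, 0, 0, 0.085, 0, 0, 0], [0, 0, 0, 0.085, 0, 0, 0]]]' > path.dat && python3 -m handwheel path.dat
python3 -c "
from h import *
print(tool(np.array([.547,-.2605,-.0143])-get_state()['tool_pos']))"
```

```text
clock: 27.75
tool_pos: [0.5576, -0.261, 0.0879]
eef_rot: [-0.105, 0.994, -0.001, 0.005]
contact_force: [-0.3, 0.0, 0.9]
opening: 0.005
finger_force: 0.0
clock: 28.25
tool_pos: [0.5513, -0.2611, 0.0]
eef_rot: [-0.105, 0.994, 0.0, -0.0]
contact_force: [0.6, -0.8, -0.3]
opening: 0.005
finger_force: 0.0
[0.0041 0.0015 0.0143]
```

```bash
sed -i 's/5<f\[2\]<14/f[2]<3/' ok.py
echo '[[[0, 0.004, 0, 0.003, 0, 0, 0], [0, 0.007, 0, 0.008, 0, 0, 0], [0, 0.007, 0, 0.012, 0, 0, 0], [0, 0.007, 0, 0.013, 0, 0, 0], [0, 0.007, 0, 0.013, 0, 0, 0]]]' > path.dat && python3 -m handwheel path.dat >/dev/null; python3 ok.py &&
echo '[[[0, 0, 0, 0.0007, 0, 0, 0], [0, 0, 0, 0.0007, 0, 0, 0]]]' > path.dat && python3 -m handwheel path.dat >/dev/null; python3 ok.py &&
echo '[[[0, 0, 0, 0.0006, 0, 0, 0], [0, 0, 0, 0.0006, 0, 0, 0]]]' > path.dat && python3 -m handwheel path.dat >/dev/null; python3 ok.py &&
echo '[[[0, 0, 0, 0.0006, 0, 0, 0], [0, 0, 0, 0.0006, 0, 0, 0]]]' > path.dat && python3 -m handwheel path.dat >/dev/null; python3 ok.py
```

```text
28.75 [ 0.5456 -0.2605 -0.0126] [ 0.6  0.1 -0.1]
28.95 [ 0.5457 -0.2605 -0.0132] [-0.3 -0.4 -0.1]
29.15 [ 0.5455 -0.2606 -0.0139] [-1.  -0.1 -0.5]
29.35 [ 0.5455 -0.2607 -0.0142] [-1.4  0.6  3.3]
```

Now press to about 9 N and nudge along the right arm (+x,+y), then straight in.

```bash

echo '[[[0, 0, 0, 0.0003, 0, 0, 0], [0, 0, 0, 0.0006, 0, 0, 0], [0, -0.0005, 0.0005, 0.0006, 0, 0, 0], [0, -0.001, 0.001, 0.0006, 0, 0, 0]]]' > path.dat && python3 -m handwheel path.dat >/dev/null; python3 ok.py
echo '[[[0, -0.0005, 0.0005, 0, 0, 0, 0], [0, -0.001, 0.001, 0, 0, 0, 0]]]' > path.dat && python3 -m handwheel path.dat >/dev/null; python3 ok.py
echo '[[[0, -0.0005, 0.0005, 0, 0, 0, 0], [0, -0.001, 0.001, 0, 0, 0, 0]]]' > path.dat && python3 -m handwheel path.dat >/dev/null; python3 ok.py
```

```text
29.75 [ 0.5456 -0.2607 -0.0143] [-2.6 -1.4 10. ]
29.95 [ 0.5456 -0.2607 -0.0142] [-4.1 -3.2 10. ]
30.15 [ 0.5458 -0.2603 -0.0142] [-5.3 -4.2 11. ]
```

```bash

echo '[[[0, -0.0005, -0.001, 0, 0, 0, 0], [0, -0.001, -0.002, 0, 0, 0, 0], [0, -0.001, -0.002, 0, 0, 0, 0]]]' > path.dat && python3 -m handwheel path.dat >/dev/null; python3 ok.py
echo '[[[0, 0.001, 0, -0.0005, 0, 0, 0], [0, 0.001, 0, -0.0012, 0, 0, 0], [0, 0.001, 0, -0.004, 0, 0, 0], [0, 0.001, 0, -0.012, 0, 0, 0], [0, 0.001, 0, -0.03, 0, 0, 0], [0, 0.02, 0, -0.06, 0, 0, 0], [0, 0.05, 0, -0.09, 0, 0, 0], [0, 0.09, 0, -0.11, 0, 0, 0], [0, 0.13, 0, -0.12, 0, 0, 0], [0, 0.17, 0, -0.12, 0, 0, 0]]]' > path.dat && python3 -m handwheel path.dat >/dev/null
echo '[[[0, 0, 0.04, 0, 0, 0, 0], [0, 0, 0.08, 0, 0, 0, 0], [0, 0, 0.12, 0, 0, 0, 0], [0, 0, 0.16, 0, 0, 0, 0], [0, 0, 0.2, 0, 0, 0, 0], [0, 0, 0.2, 0, 0, 0, 0], [0, 0, 0.2, 0, 0, 0, 0], [0, 0, 0.2, 0, 0, 0, 0]]]' > path.dat && python3 -m handwheel path.dat
python3 - <<'E'
from h import *
T,_=snapshot('top');S,_=snapshot('scene')
for n,p,b in(("top",T,(380,180,460,280)),("scene",S,(170,220,260,310))):
  for c,s in blobs(p,(0,150,80),(8,255,255),b,30):print(n,c,s,ray(n,c,.016))
for c,s in blobs(T,(12,60,90),(35,255,255),(275,195,365,260),20):print("straw",c,s)
E
```

```text
30.45 [ 0.5458 -0.2602 -0.0143] [-8.1  0.2 14.3]
clock: 32.25
tool_pos: [0.3412, -0.1005, 0.1051]
eef_rot: [-0.106, 0.994, -0.0, 0.001]
contact_force: [0.6, 0.7, -0.7]
opening: 0.004
finger_force: 0.0
top [421.61 246.21] [20, 21, 303] [ 0.5488745  -0.25933321]
scene [212.24 251.87] [25, 16, 314] [ 0.54790886 -0.25983328]
straw [330.46 218.46] [12, 12, 121]
straw [309.64 223.46] [13, 12, 123]
straw [345.18 234.02] [13, 13, 132]
straw [324.26 238.8 ] [13, 13, 127]
```

The dish is at about (0.5485, -0.2595), within about 1 mm of the measured home point. It stopped against the V, the other dishes have not moved, and the arm is clear.

```bash
python3 -c "
from plant import *
print(finish_job())"
```

```text
the job is handed in; nothing more can be done
None
```

I slid the red dish out of the cluster and into the V stop, about 1 mm from the measured home point, with no detectable movement of the other dishes; I then let go and handed the job in at about 32 s, and no verdict came back.

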